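# Check the paint on a rack beam with a coating gauge

### The arm

A 6-joint arm with a two-finger parallel gripper is mounted at the origin on the work surface. World frame = base frame: x ahead of the robot, y to its left, z up, the work surface at z = 0. Lengths are in mm, angles in rad, forces in N, time in s.
With the tool pointing down it reaches from about 275 to 725 mm from the base axis. Payload 15.9 kg.
Tool frame: the origin (TCP) lies at the very end of the fingers, on their centre line; the grasp point (between the pads) lies 19 mm behind it; z points along the fingers, y is the line along which they close (so a half turn about z gives the same grasp; the last joint's range is limited). The gripper opens to 85 mm and grips with 20 to 120 N. Pads are 22 mm wide; open, the fingers measure 114 mm over their backs; the gripper's body (76 mm by 85 mm) begins 54 mm behind the grasp point. The pads swing forward as they close: fully open they stand 13 mm farther back than shut.
Start: joints at [-1.132, 0.213, -0.034, 1.323, 0, 1.571], TCP at [212.419, -452.619, 231.306] pointing down, gripper open.
Joint ranges: [-2.98, 2.98], [-0.74, 1.72], [-1.14, 1.35], [-2.1, 2.04], [-1.57, 1.44], [-3.14, 3.14]. Speed limits (rad/s): [1.89, 1.89, 2.39, 2.57, 3.14, 3.14].

### API

Orientations are given as a rotation vector (axis times angle).
In Python, from plant import r gives the robot as it stands.
- The arm moves only by the tool drive_tool, never from a script. Its argument "plan" is a list of rows, each an object of numbers: "jaw": the closure, from 0 (fully open) to 1 (shut); "tx", "ty", "tz": the shift along the tool's x, y, z in cm; "wx", "wy", "wz": the turn, a rotation vector about the tool's x, y, z in degrees. In form: [{"jaw": .., "tx": .., "ty": .., "tz": .., "wx": .., "wy": .., "wz": ..}, ...]. A call has 1 to 10 rows; each row is the pose to reach, as a shift and turn from the pose commanded when the call began, along the tool's axes at that moment; what a row does not reach only later rows make up. A row lasts 1/10 s, in which the tool goes at most 50 mm and 8.59 degrees, less where a joint would pass 70% of its speed; a pose out of reach is approached as far as the arm can. A call with a gripper value outside its range is refused whole. The fingers move at their own pace and stop on an object; "force" is the grip in N (left out, the last holds). Time passes only in rows, so rows that repeat a pose let the fingers close. It gives the time, the measured TCP pose, the force, the opening and the grip force at its end, in the units of the state.
- r.get_obs(): the state, without advancing time (a new reading comes with each control period).
- r.snapshot(name): name is "scene" or "top"; returns a dict with "img" (420x560x3 uint8, blue, green, red), "fx", "fy", "cx", "cy" (pixels), "rvec" (rotation vector, rad) and "tvec" (3), from world to camera coordinates, as OpenCV has them. Camera axes: x right, y down, z forward; pixel columns grow to the right and rows downward; lengths in mm; the calibration is good to about 2 mm. A picture is of the moment at which its call begins. There is no depth.
- r.hand_in(): hands the job in; it is judged then, once.
The state is a dict: "t": time; "joint_positions": joint angles; "joint_vel": joint speeds; "joint_efforts": joint torques, N m; "position": TCP position; "ee_rot": TCP orientation; "ft_force": force on the tool from outside, world axes, zero at the start; "wrist_torque": the same for the moment, N m; "width": opening from 0.0 (shut) to 1.0 (fully open); "grip_force": force on a finger pad.
Only numpy, scipy, OpenCV 4.12 (cv2) and the standard library are available. Lean on these libraries where they do the work, as an engineer would, in place of code of your own. Each camera call takes 0.05 s, during which the arm holds its last target. There are 200 camera calls.

### The job

Take the yellow coating gauge out of its cradle and, holding it upright, press its steel foot gently onto the bare steel zero disc until the sprung foot gives, for about a second. Then take readings in the same way on the blue beam, first inside the yellow ring and then inside the white ring. Finally put the gauge back in its sloped cradle, resting on the ledge and leaning on the backrest as it was, let go of it, and leave the other things on the bench undisturbed.

Things in the scene. Friction and masses are not known exactly. Their poses are not given: they have to be found in the camera images.
- gauge: Yellow coating gauge, an upright box 26 (x) by 40 (y) by 130 (z) mm, about 0.2 kg, black band round its lower end, screen on its +x face. Origin at the centre of the box's underside, z up to its top. In the cradle it leans back 0.35 rad; its upper 55 mm stand free above the backrest: grip there across the 40 mm width (y).
- foot_tip (a point): Centre of the lower end of the gauge's steel foot, a pin 8 mm in diameter on the gauge's axis; 14 mm below the box's underside while not pressed, and it moves with the foot.
- foot (a joint): How far the sprung foot is pushed into the gauge, m: 0 when free, 0.008 at its stop. It starts to give at about 1.2 N and needs about 0.4 N more per mm (4.4 N at the stop). A reading needs the foot pressed in by 2 mm or more; do not force it against its stop.
- cradle: Black plastic stand fixed to the bench, base plate 110 by 90 mm, 8 mm thick. Origin on the bench 10 mm ahead (+x) of the plate's centre, z up; the gauge leans towards the cradle's -x.
- seat: Seat of the cradle. Origin 58 mm above the bench, where the centre of the gauge's underside rests; z leans 0.35 rad from vertical to the cradle's -x and is the seated gauge's axis. Ledge: plane z = 0, x -21 to 16 mm, with a 22 mm slot in the middle for the foot. Backrest face x = -13 mm, 32 mm wide, up to z = 75 mm. Orange cheeks 12 mm high, inner faces y = +-25 mm. Front (+x) open.
- zero_disc: Bare steel disc, 44 mm in diameter, in a square black holder of 56 mm fixed to the bench. Origin on the bench under the disc's centre; the disc's top is 22 mm above the bench.
- beam: Blue painted rack beam fixed to the bench on two wooden bearers, 300 mm long (its y), 60 mm wide (its x); flat level top 60 mm above the bench. Origin on the bench under its centre.
- spot_yellow: Flat yellow ring with a small dot in its centre, on the beam's top: 36 mm outer and 22 mm inner diameter, too thin to feel. Origin at its centre, on the beam's top.
- spot_white: The same in white, on the beam's top. Origin at its centre.
- jar: Bystander: amber jar with a red cap, 68 mm in diameter, 115 mm high. Origin at the centre of its underside.
- canister: Bystander: small steel canister, 56 mm in diameter, 85 mm high. Origin at the centre of its underside.
- carton: Bystander: white carton, 50 by 90 by 40 mm. Origin at the centre of its underside.

How it is judged:
By the outcome, as a careful person would: the job done as asked, in the order asked, and still so for the second after the job is handed in, with the robot touching nothing.
It also fails if it takes over 64 s, if anything falls off the work surface, if the arm or the gripper's body presses on something with over 40 N, if the wrist force passes 120 N, or if a joint passes its speed limit or range.

## Working session

There is one attempt and no reset: what is moved stays moved. The work goes in short steps, Python scripts to look and compute and a tool call to move; the robot and the scene stay as the last step left them, time stands still between calls to the robot, and variables do not carry over. Pictures are saved under pics/ and viewed, at most 10 in all, crops included, and the job is handed in when it is done.

Besides the shell and the picture viewer there is one more tool, called after "Call:" by a JSON object that holds its "name" and its "arguments". drive_tool: Moves the arm, as the interface text tells. Its arguments: {"type":"object","properties":{"plan":{"type":"array"},"force":{"type":"number"}},"required":["plan"]}

```bash
mkdir -p pics; ls; python3 - <<'E'
from plant import r
import cv2
for n in ("scene","top"):
    s=r.snapshot(n); cv2.imwrite(f"pics/{n}0.png",s["img"])
    print(n,{k:v for k,v in s.items() if k!="img"})
print(r.get_obs())
E
```

```text
pics
scene {'fx': 413.83907235858294, 'fy': 413.83907235858294, 'cx': 281.55351893375547, 'cy': 211.64940064943144, 'rvec': array([ 1.8013069 ,  1.93661686, -0.60886939]), 'tvec': array([  37.16642987, -415.26482619, 1468.04859952])}
top {'fx': 399.8796478391162, 'fy': 399.8796478391162, 'cx': 276.7605321183739, 'cy': 211.475459161941, 'rvec': array([ 2.22208989, -2.17259219,  0.06801355]), 'tvec': array([-31.6308072 , 563.63817828, 934.60588544])}
{'t': 0.1, 'joint_positions': array([-1.13200833e+00,  2.13330609e-01, -3.49271406e-02,  1.32352382e+00,
       -1.46498497e-05,  1.57082060e+00]), 'joint_vel': array([-0.00166006, -0.0010257 ,  0.00172567,  0.00129925, -0.00194917,
       -0.00018226]), 'joint_efforts': array([-9.43278537e-04, -6.87249756e+01,  4.87803090e+01,  1.22820638e-02,
        4.75373639e-06,  1.36601557e-05]), 'position': array([ 212.29488172, -452.37513259,  230.88129884]), 'ee_rot': array([-3.06535998e+00, -6.83484741e-01,  3.59188436e-04]), 'ft_force': array([ 0.50111287,  0.45091796, -0.50219983]), 'wrist_torque': array([ 0.02830559, -0.00294711, -0.04713367]), 'grip_force': 0.0, 'width': 1.0022286911183838}
```

View pics/scene0.png

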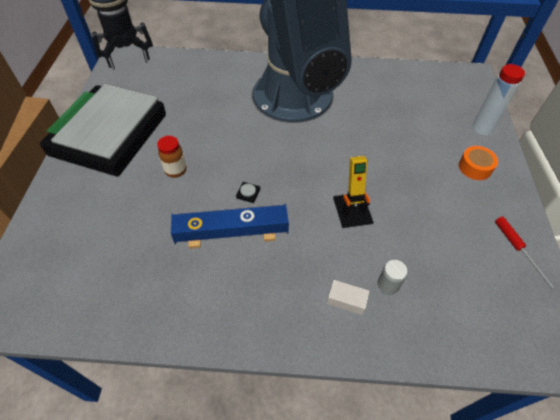

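View pics/top0.png

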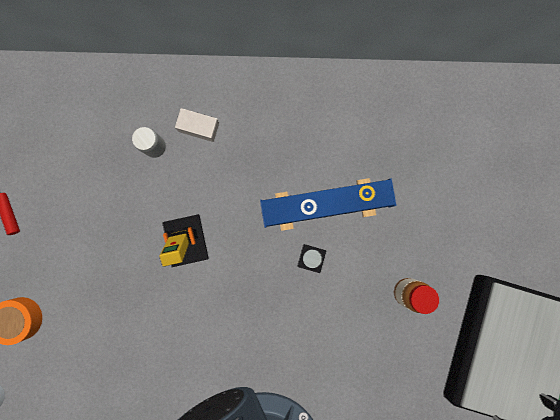

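The scene view shows the gauge at (358,180) in its cradle at (353,210). In the top view the cradle is at (187,240), the disc at (312,259), the white ring at (309,207) and the yellow ring at (367,193). World +x is up in the top picture and +y is left.

```bash
cat > h.py <<'E'
import numpy as np, cv2
from plant import r
from scipy.spatial.transform import Rotation as R
def ray(s,p):
    M=R.from_rotvec(s["rvec"]).as_matrix(); C=-M.T@s["tvec"]
    d=M.T@np.array([(p[0]-s["cx"])/s["fx"],(p[1]-s["cy"])/s["fy"],1.]); return C,d/np.linalg.norm(d)
def onz(s,p,z):
    C,d=ray(s,p); return C+d*(z-C[2])/d[2]
def proj(s,X):
    return cv2.projectPoints(np.array(X,float).reshape(-1,3),s["rvec"],s["tvec"],np.array([[s["fx"],0,s["cx"]],[0,s["fy"],s["cy"]],[0,0,1.]]),None)[0][:,0]
def tri(a,pa,b,pb):
    (C,d),(E,e)=ray(a,pa),ray(b,pb)
    t=np.linalg.lstsq(np.c_[d,-e],E-C,rcond=None)[0]; P,Q=C+t[0]*d,E+t[1]*e
    return (P+Q)/2,np.linalg.norm(P-Q)
def blob(s,lo,hi,box):
    x0,y0,x1,y1=box; h=cv2.cvtColor(s["img"],cv2.COLOR_BGR2HSV)
    m=np.zeros(h.shape[:2],np.uint8); m[y0:y1,x0:x1]=cv2.inRange(h,lo,hi)[y0:y1,x0:x1]
    c=cv2.findContours(m,cv2.RETR_EXTERNAL,cv2.CHAIN_APPROX_NONE)[0]
    return max(c,key=cv2.contourArea)
E
python3 - <<'E'
from h import *
np.set_printoptions(precision=1,suppress=True)
a=r.snapshot("top"); b=r.snapshot("scene")
Y=((20,120,90),(35,255,255)); W=((0,0,130),(180,90,255))
for n,s,col,box,z in [("disc",a,W,(300,247,325,271),22),("disc",b,W,(238,180,260,202),22),
  ("yel",a,Y,(355,180,380,205),60),("yel",b,((12,110,90),(35,255,255)),(183,213,206,235),60),
  ("whi",a,W,(297,195,322,219),60),("whi",b,W,(237,206,258,226),60)]:
    e=blob(s,*col,box); f=cv2.fitEllipse(e); print(n,f,onz(s,f[0],z))
k=((0,0,0),(180,255,60))
for s,box in((a,(150,205,220,275)),(b,(325,185,380,232))):
    e=blob(s,*k,box); q=cv2.minAreaRect(e); print("plate",[onz(s,p,8) for p in cv2.boxPoints(q)],onz(s,q[0],8))
for s,box in((a,(150,205,220,275)),(b,(340,150,375,215))):
    e=blob(s,*Y,box); print("gauge",cv2.approxPolyDP(e,2,True)[:,0].tolist())
g=[cv2.resize(s["img"][y:y+70,x:x+70],(400,400),interpolation=cv2.INTER_CUBIC) for s,x,y in((a,150,205),(b,320,150))]
cv2.imwrite("pics/c1.png",np.hstack(g))
E
```

```text
disc ((311.7622375488281, 258.42047119140625), (17.326698303222656, 17.616775512695312), 63.220184326171875) [ 455.4 -103.4   22. ]
disc ((247.52622985839844, 189.22579956054688), (10.486104965209961, 13.522852897644043), 85.15634155273438) [ 456.1 -104.1   22. ]
yel ((366.48077392578125, 192.8136749267578), (14.42089557647705, 15.01002311706543), 104.69184112548828) [ 608.9 -221.7   60. ]
yel ((194.53297424316406, 223.05520629882812), (10.364415168762207, 13.365135192871094), 79.18514251708984) [ 608.2 -222.3   60. ]
whi ((308.4114685058594, 206.53689575195312), (15.274831771850586, 15.600449562072754), 99.07665252685547) [574.6 -90.1  60. ]
whi ((246.72433471679688, 215.45449829101562), (11.372950553894043, 14.0099515914917), 84.90898132324219) [574.  -90.3  60. ]
plate [array([533.8, 253.5,   8. ]), array([554.9, 167.2,   8. ]), array([449.3, 140.5,   8. ]), array([428.5, 226.3,   8. ])] [491.4 196.9   8. ]
plate [array([452.3, 143.1,   8. ]), array([417.8, 234.8,   8. ]), array([535.8, 251. ,   8. ]), array([566.7, 164.2,   8. ])] [495.  198.3   8. ]
gauge [[186, 234], [168, 238], [159, 255], [162, 265], [182, 261], [188, 243]]
gauge [[364, 156], [350, 158], [351, 195], [364, 193], [367, 160]]
```

View pics/c1.png

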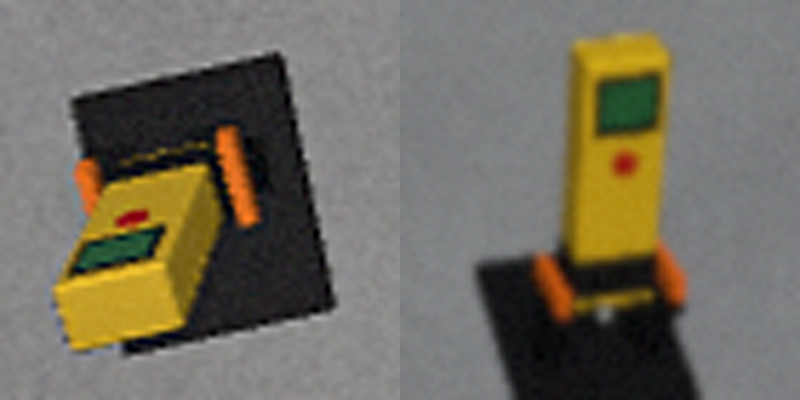

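The crop confirms the gauge leaning toward the robot, with the screen on its front. Next I check the cradle pose by reprojection and work out the approach.

```bash
cat >> h.py <<'E'
YAW=0.2477; CR=np.array([501.1,199.3,0.])
def seatR(yaw,lean=0.35): return R.from_euler("z",yaw)*R.from_euler("y",-lean)   # gauge orientation
def tool(gR,flip): # tool z = -gauge z, tool y = +-gauge y
    return gR*R.from_euler("x",np.pi)*R.from_euler("z",np.pi if flip else 0)
def move(pos,rot,show=True):
    o=r.get_obs(); A=R.from_rotvec(o["ee_rot"]); d=A.inv().apply(np.array(pos)-o["position"])/10; w=np.degrees((A.inv()*rot).as_rotvec())
    if show: print("t %.2f"%o["t"],"TX",d.round(2),"W",w.round(1))
    return d,w
E
python3 - <<'E'
from h import *
np.set_printoptions(precision=1,suppress=True)
a=r.snapshot("top"); b=r.snapshot("scene"); G=seatR(YAW); S=CR+[0,0,58]
P=[S+G.apply([x,y,130]) for x,y in((13,20),(13,-20),(-13,-20),(-13,20))]
print("top corners",proj(a,P),proj(b,P))
print("px crop",(proj(a,P)-[150,205])*5.714,((proj(b,P)-[320,150])*5.714)+[400,0])
O=((3,150,120),(14,255,255))
Z=[S+G.apply([-2.5,y*28,6]) for y in(1,-1)]; print("cheek pred",proj(a,Z),proj(b,Z))
for s,bx in((a,[(160,225,172,245),(184,222,200,248)]),(b,[(340,190,352,210),(362,188,373,206)])):
    print([np.mean(blob(s,*O,x)[:,0],0) for x in bx])
o=r.get_obs(); A=R.from_rotvec(o["ee_rot"]).as_matrix(); print(A, "yaw tool y rel arm",np.arctan2(A[1,1],A[0,1])+1.132)
for f in(0,1): 
    print(f,tool(G,f).as_matrix()[:,1]); move(S+G.apply([0,0,200]),tool(G,f))
E
```

```text
top corners [[157.7 255.3]
 [178.  250.6]
 [181.7 262.7]
 [161.6 267.3]] [[368.  159.2]
 [352.7 161.1]
 [349.5 156.5]
 [364.6 154.6]]
px crop [[ 44.1 287.3]
 [159.8 260.8]
 [181.  329.5]
 [ 66.5 355.8]] [[674.4  52.4]
 [586.8  63.7]
 [568.7  37.3]
 [654.6  26.3]]
cheek pred [[167.3 240.9]
 [191.8 235.3]] [[365.8 196.9]
 [345.9 199.7]]
[array([165. , 236.6]), array([190.9, 235.3])]
[array([346.7, 199.5]), array([366.9, 197.2])]
[[ 0.9  0.4 -0. ]
 [ 0.4 -0.9  0. ]
 [-0.  -0.  -1. ]] yaw tool y rel arm -4.219771469249345e-05
0 [ 0.2 -1.   0. ]
t 0.30 TX [ 47.1 -48.   -1.5] W [-1.9 20.  10.8]
1 [-0.2  1.  -0. ]
t 0.30 TX [ 47.1 -48.   -1.5] W [ -29.5   -2.9 -166.6]
```

Call:
{"name": "drive_tool", "arguments": {"plan": [{"wz": 8,"jaw": 0,"tz": -5},{"wz": 8,"jaw": 0,"tz": -5}], "force": 40}}

```text
$.plan[0]: bad value
```

```bash
python3 - <<'E'
from h import *
o=r.get_obs();print(o["joint_positions"],o["position"])
E
```

```text
[-1.13202084e+00  2.13063829e-01 -3.46057553e-02  1.32350340e+00
 -1.68464466e-05  1.57081768e+00] [ 212.36051664 -452.53134739  231.14220733]
```

Probably every key is required.

Call:
{"name": "drive_tool", "arguments": {"plan": [{"jaw": 0,"tx": 0,"ty": 0,"tz": -5,"wx": 0,"wy": 0,"wz": 8},{"jaw": 0,"tx": 0,"ty": 0,"tz": -5,"wx": 0,"wy": 0,"wz": 8}], "force": 40}}

```text
t: 0.5
position: [212.9, -453.7, 285.8]
ee_rot: [3.102, 0.46, 0.002]
ft_force: [-1.0, -0.9, -0.4]
width: 1.001
grip_force: 0.0
```

```bash
python3 - <<'E'
from h import *
o=r.get_obs();print(o["joint_positions"],o["position"])
G=seatR(YAW); S=CR+[0,0,58]
for f in (0,1): move(S+G.apply([0,0,200]),tool(G,f))
E
```

```text
[-1.13198574e+00  2.08781913e-01  9.72547335e-02  1.45368519e+00
 -3.44497646e-05  1.71526395e+00] [ 212.94164242 -453.74132822  285.80127807]
t 0.50 TX [ 39.67 -54.48   3.72] W [-0.2 20.   2.7]
t 0.50 TX [ 39.67 -54.48   3.72] W [ -30.8   -0.2 -174.6]
```

Call:
{"name": "drive_tool", "arguments": {"plan": [{"jaw": 0,"tx": 4,"ty": -5,"tz": 0,"wx": 0,"wy": 0,"wz": -8},{"jaw": 0,"tx": 7,"ty": -9,"tz": 0,"wx": 0,"wy": 0,"wz": -16},{"jaw": 0,"tx": 10,"ty": -13,"tz": 0,"wx": 0,"wy": 0,"wz": -24},{"jaw": 0,"tx": 13,"ty": -17,"tz": 0,"wx": 0,"wy": 0,"wz": -32},{"jaw": 0,"tx": 16,"ty": -21,"tz": 0,"wx": 0,"wy": 0,"wz": -40},{"jaw": 0,"tx": 19,"ty": -25,"tz": 0,"wx": 0,"wy": 0,"wz": -48},{"jaw": 0,"tx": 22,"ty": -29,"tz": 0,"wx": 0,"wy": 0,"wz": -56},{"jaw": 0,"tx": 25,"ty": -33,"tz": 0,"wx": 0,"wy": 0,"wz": -64},{"jaw": 0,"tx": 27,"ty": -37,"tz": 0,"wx": 0,"wy": 0,"wz": -72},{"jaw": 0,"tx": 29,"ty": -40,"tz": 0,"wx": 0,"wy": 0,"wz": -80}]}}

```text
t: 1.5
position: [370.9, 13.4, 281.7]
ee_rot: [2.072, 2.36, 0.001]
ft_force: [1.3, -0.2, 0.7]
width: 0.996
grip_force: 0.0
```

```bash
cat > nx.py <<'E'
from h import *
import sys
o=r.get_obs();print(o["joint_positions"].round(2),o["position"].round(1))
G=seatR(YAW); S=CR+[0,0,58]
move(S+G.apply([0,0,float(sys.argv[1])]),tool(G,1))
E
python3 nx.py 180
```

```text
[ 0.04 -0.06 -0.2   1.42 -0.    1.48] [370.9  13.4 281.7]
t 1.50 TX [16.02  9.17  5.47] W [-16.9 -14.9 -95.7]
```

Call:
{"name": "drive_tool", "arguments": {"plan": [{"jaw": 0,"tx": 4,"ty": 2,"tz": 0,"wx": -2,"wy": -1,"wz": -8},{"jaw": 0,"tx": 7,"ty": 4,"tz": 0,"wx": -4,"wy": -3,"wz": -16},{"jaw": 0,"tx": 10,"ty": 6,"tz": 0,"wx": -5,"wy": -4,"wz": -25},{"jaw": 0,"tx": 13,"ty": 7,"tz": 0,"wx": -6,"wy": -5,"wz": -33},{"jaw": 0,"tx": 15,"ty": 8,"tz": 1,"wx": -8,"wy": -7,"wz": -42},{"jaw": 0,"tx": 16,"ty": 9,"tz": 2,"wx": -10,"wy": -9,"wz": -50},{"jaw": 0,"tx": 16,"ty": 9.2,"tz": 3,"wx": -11,"wy": -10,"wz": -58},{"jaw": 0,"tx": 16,"ty": 9.2,"tz": 4,"wx": -12,"wy": -11,"wz": -66},{"jaw": 0,"tx": 16,"ty": 9.2,"tz": 4.5,"wx": -13,"wy": -12,"wz": -74},{"jaw": 0,"tx": 16,"ty": 9.2,"tz": 5,"wx": -15,"wy": -13,"wz": -82}]}}

```text
t: 2.5
position: [442.5, 182.0, 231.2]
ee_rot: [-0.005, 2.825, 0.06]
ft_force: [0.1, -0.2, -0.6]
width: 1.002
grip_force: 0.0
```

```bash
python3 nx.py 180
```

```text
[ 0.46 -0.11 -0.43  0.94 -0.1   0.44] [442.5 182.  231.2]
t 2.50 TX [0.25 0.2  0.36] W [ -2.2  -1.7 -13.6]
```

Call:
{"name": "drive_tool", "arguments": {"plan": [{"jaw": 0,"tx": 0.25,"ty": 0.2,"tz": 0.3,"wx": -1,"wy": -1,"wz": -7},{"jaw": 0,"tx": 0.25,"ty": 0.2,"tz": 0.3,"wx": -2.2,"wy": -1.7,"wz": -13.6},{"jaw": 0,"tx": 0.25,"ty": 0.2,"tz": 0.3,"wx": -2.2,"wy": -1.7,"wz": -13.6},{"jaw": 0,"tx": 0.25,"ty": 0.2,"tz": 0.3,"wx": -2.2,"wy": -1.7,"wz": -13.6}]}}

```text
t: 2.9
position: [441.0, 183.7, 228.1]
ee_rot: [-0.329, 2.774, 0.06]
ft_force: [1.4, -0.0, -0.6]
width: 0.999
grip_force: 0.0
```

```bash
python3 nx.py 87; python3 - <<'E'
from h import *
g=[cv2.resize(s["img"][y:y+100,x:x+100],(400,400),interpolation=cv2.INTER_CUBIC) for s,x,y in((r.snapshot("top"),130,200),(r.snapshot("scene"),310,120))]
cv2.imwrite("pics/c2.png",np.hstack(g))
E
```

```text
[ 0.44 -0.14 -0.48  0.89 -0.07  0.19] [441.  183.7 228.1]
t 2.90 TX [0.   0.07 9.41] W [-0.1 -0.  -0.6]
```

View pics/c2.png

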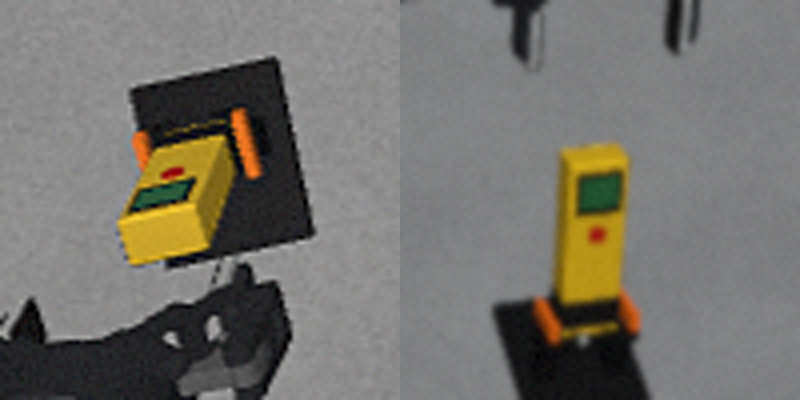

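The fingers straddle the gauge: scene crop pixels 525 and 677 against the gauge axis at 595. I'll descend along the axis.

Call:
{"name": "drive_tool", "arguments": {"plan": [{"jaw": 0,"tx": 0,"ty": 0,"tz": 2,"wx": 0,"wy": 0,"wz": -0.6},{"jaw": 0,"tx": 0,"ty": 0,"tz": 4,"wx": 0,"wy": 0,"wz": -0.6},{"jaw": 0,"tx": 0,"ty": 0,"tz": 6,"wx": 0,"wy": 0,"wz": -0.6},{"jaw": 0,"tx": 0,"ty": 0,"tz": 8,"wx": 0,"wy": 0,"wz": -0.6},{"jaw": 0,"tx": 0,"ty": 0,"tz": 9.4,"wx": 0,"wy": 0,"wz": -0.6},{"jaw": 0,"tx": 0,"ty": 0,"tz": 9.4,"wx": 0,"wy": 0,"wz": -0.6},{"jaw": 0,"tx": 0,"ty": 0,"tz": 9.4,"wx": 0,"wy": 0,"wz": -0.6}]}}

```text
t: 3.7
position: [472.1, 191.6, 139.7]
ee_rot: [-0.348, 2.773, 0.057]
ft_force: [0.7, -0.5, 0.6]
width: 1.005
grip_force: 0.0
```

Call:
{"name": "drive_tool", "arguments": {"plan": [{"jaw": 0.3,"tx": 0,"ty": 0,"tz": 0,"wx": 0,"wy": 0,"wz": 0},{"jaw": 0.4,"tx": 0,"ty": 0,"tz": 0,"wx": 0,"wy": 0,"wz": 0},{"jaw": 0.5,"tx": 0,"ty": 0,"tz": 0,"wx": 0,"wy": 0,"wz": 0},{"jaw": 0.6,"tx": 0,"ty": 0,"tz": 0,"wx": 0,"wy": 0,"wz": 0},{"jaw": 0.8,"tx": 0,"ty": 0,"tz": 0,"wx": 0,"wy": 0,"wz": 0},{"jaw": 1,"tx": 0,"ty": 0,"tz": 0,"wx": 0,"wy": 0,"wz": 0},{"jaw": 1,"tx": 0,"ty": 0,"tz": 0,"wx": 0,"wy": 0,"wz": 0},{"jaw": 1,"tx": 0,"ty": 0,"tz": 0,"wx": 0,"wy": 0,"wz": 0}], "force": 40}}

```text
t: 4.5
position: [472.4, 191.3, 140.2]
ee_rot: [-0.349, 2.771, 0.057]
ft_force: [-3.1, -2.9, 7.0]
width: 0.464
grip_force: 39.5
```

```bash
python3 nx.py 87; python3 - <<'E'
from h import *
g=[cv2.resize(s["img"][y:y+100,x:x+100],(400,400),interpolation=cv2.INTER_CUBIC) for s,x,y in((r.snapshot("top"),130,200),(r.snapshot("scene"),310,120))]
cv2.imwrite("pics/c3.png",np.hstack(g))
E
```

```text
[ 0.42 -0.02 -0.6   0.64 -0.06  0.16] [472.4 191.3 140.2]
t 4.50 TX [0.02 0.07 0.04] W [-0.1  0.   0.2]
```

View pics/c3.png

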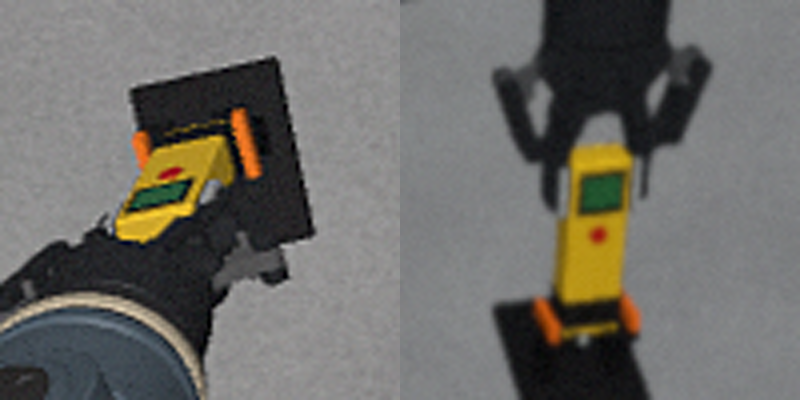

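The gauge is held, with both pads on its sides. I'll lift it along its axis.

Call:
{"name": "drive_tool", "arguments": {"plan": [{"jaw": 1,"tx": 0,"ty": 0,"tz": 0,"wx": 0,"wy": 0,"wz": 0},{"jaw": 1,"tx": 0,"ty": 0,"tz": -0.5,"wx": 0,"wy": 0,"wz": 0},{"jaw": 1,"tx": 0,"ty": 0,"tz": -1,"wx": 0,"wy": 0,"wz": 0},{"jaw": 1,"tx": 0,"ty": 0,"tz": -2,"wx": 0,"wy": 0,"wz": 0},{"jaw": 1,"tx": 0,"ty": 0,"tz": -3,"wx": 0,"wy": 0,"wz": 0},{"jaw": 1,"tx": 0,"ty": 0,"tz": -4.5,"wx": 0,"wy": 0,"wz": 0},{"jaw": 1,"tx": 0,"ty": 0,"tz": -6,"wx": 0,"wy": 0,"wz": 0},{"jaw": 1,"tx": 0,"ty": 0,"tz": -7.5,"wx": 0,"wy": 0,"wz": 0},{"jaw": 1,"tx": 0,"ty": 0,"tz": -9,"wx": 0,"wy": 0,"wz": 0},{"jaw": 1,"tx": 0,"ty": 0,"tz": -10,"wx": 0,"wy": 0,"wz": 0}], "force": 60}}

```text
t: 5.6
position: [438.3, 183.2, 234.5]
ee_rot: [-0.35, 2.772, 0.058]
ft_force: [0.9, 0.5, -3.0]
width: 0.46
grip_force: 61.0
```

```bash
cat >> h.py <<'E'
H=87.4; DISC=np.array([455.7,-103.7,22]); YEL=np.array([608.6,-222,60]); WHI=np.array([574.3,-90.2,60])
def up(P,h,yaw): move(np.array(P)+[0,0,14+H+h],tool(seatR(yaw,0),1))  # foot tip h above P
E
python3 -c "
from h import *
o=r.get_obs();print(o['joint_positions'].round(2),o['ft_force'])
up(DISC,100,YAW); up(DISC,100,-0.2)"
```

```text
[ 0.44 -0.15 -0.47  0.91 -0.07  0.18] [ 0.90513394  0.49303631 -2.98199988]
t 5.60 TX [  5.5  -28.22  -0.74] W [-0.1 20.   0.2]
t 5.60 TX [  5.5  -28.22  -0.74] W [ 4.4 19.7 25.6]
```

Call:
{"name": "drive_tool", "arguments": {"plan": [{"jaw": 1,"tx": 0.5,"ty": -2,"tz": 0,"wx": 0,"wy": 2,"wz": 0},{"jaw": 1,"tx": 1,"ty": -5,"tz": 0,"wx": 0,"wy": 4,"wz": 0},{"jaw": 1,"tx": 1.5,"ty": -8.5,"tz": -0.1,"wx": 0,"wy": 7,"wz": 0},{"jaw": 1,"tx": 2.2,"ty": -12,"tz": -0.3,"wx": 0,"wy": 10,"wz": 0},{"jaw": 1,"tx": 3,"ty": -16,"tz": -0.4,"wx": 0,"wy": 13,"wz": 0},{"jaw": 1,"tx": 4,"ty": -20,"tz": -0.5,"wx": 0,"wy": 16,"wz": 0},{"jaw": 1,"tx": 4.7,"ty": -24,"tz": -0.6,"wx": 0,"wy": 18,"wz": 0.1},{"jaw": 1,"tx": 5.2,"ty": -26.5,"tz": -0.7,"wx": 0,"wy": 19.5,"wz": 0.2},{"jaw": 1,"tx": 5.5,"ty": -28,"tz": -0.7,"wx": -0.1,"wy": 20,"wz": 0.2},{"jaw": 1,"tx": 5.5,"ty": -28.2,"tz": -0.7,"wx": -0.1,"wy": 20,"wz": 0.2}]}}

```text
t: 6.6
position: [456.2, -104.8, 221.6]
ee_rot: [0.384, -3.117, 0.0]
ft_force: [-0.4, 0.4, -3.2]
width: 0.462
grip_force: 61.6
```

```bash
python3 - <<'E'
from h import *
np.set_printoptions(precision=1,suppress=True)
up(DISC,100,YAW); o=r.get_obs(); print(o["ft_force"])
T=R.from_rotvec(o["ee_rot"]); F=o["position"]+T.apply([0,0,H+14]); print("tip",F)
a=r.snapshot("top"); b=r.snapshot("scene"); pa=proj(a,[F])[0]; pb=proj(b,[F])[0]; print(pa,pb, proj(b,[o["position"]+T.apply([0,0,H])]))
g=[]
for s,p in((a,pa),(b,pb)):
    x,y=(p-50).astype(int); print(x,y); g.append(cv2.resize(s["img"][y:y+100,x:x+100],(400,400),interpolation=cv2.INTER_CUBIC))
cv2.imwrite("pics/c4.png",np.hstack(g))
E
```

```text
t 6.60 TX [ 0.   0.1 -0.2] W [-0.  -0.1 -0.1]
[-0.4  0.4 -3.2]
tip [ 456.1 -104.8  120.2]
[316.9 261.1] [245.2 166.3] [[244.9 162.8]]
266 211
195 116
```

View pics/c4.png

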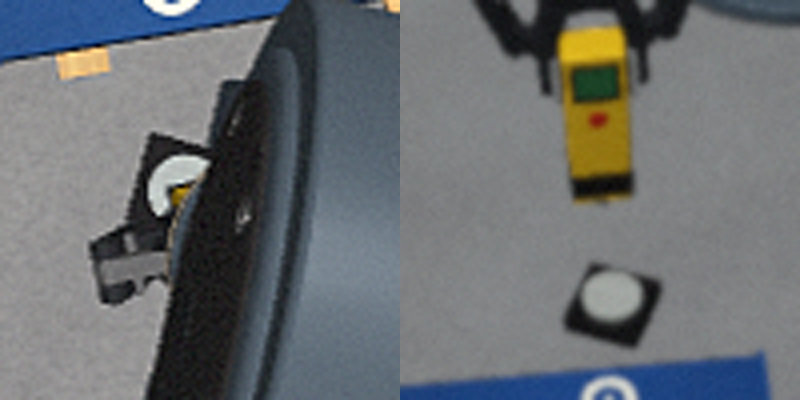

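The foot tip is at scene crop (603,203), against (600,200) predicted, so it is within about 2 mm and straight above the disc. I'll descend.

Call:
{"name": "drive_tool", "arguments": {"plan": [{"jaw": 1,"tx": 0,"ty": 0.1,"tz": 1,"wx": 0,"wy": -0.1,"wz": 0},{"jaw": 1,"tx": 0,"ty": 0.1,"tz": 2.5,"wx": 0,"wy": -0.1,"wz": 0},{"jaw": 1,"tx": 0,"ty": 0.1,"tz": 4,"wx": 0,"wy": -0.1,"wz": 0},{"jaw": 1,"tx": 0,"ty": 0.1,"tz": 5.5,"wx": 0,"wy": -0.1,"wz": 0},{"jaw": 1,"tx": 0,"ty": 0.1,"tz": 7,"wx": 0,"wy": -0.1,"wz": 0},{"jaw": 1,"tx": 0,"ty": 0.1,"tz": 8,"wx": 0,"wy": -0.1,"wz": 0},{"jaw": 1,"tx": 0,"ty": 0.1,"tz": 8.6,"wx": 0,"wy": -0.1,"wz": 0},{"jaw": 1,"tx": 0,"ty": 0.1,"tz": 9,"wx": 0,"wy": -0.1,"wz": 0},{"jaw": 1,"tx": 0,"ty": 0.1,"tz": 9.2,"wx": 0,"wy": -0.1,"wz": 0},{"jaw": 1,"tx": 0,"ty": 0.1,"tz": 9.2,"wx": 0,"wy": -0.1,"wz": 0}]}}

```text
t: 7.7
position: [456.3, -102.4, 130.1]
ee_rot: [-0.387, 3.115, -0.001]
ft_force: [0.2, -0.0, -1.5]
width: 0.46
grip_force: 61.6
```

```bash
cat > st.py <<'E'
from h import *
import sys
np.set_printoptions(precision=2,suppress=True)
P={"d":DISC,"y":YEL,"w":WHI}[sys.argv[1]]
up(P,float(sys.argv[2]),YAW)
f=[];
for i in range(int(sys.argv[3]) if len(sys.argv)>3 else 0):
    r.snapshot("top"); o=r.get_obs(); f.append(o["ft_force"])
o=r.get_obs(); print("f",np.mean(f,0) if f else o["ft_force"],"pos",o["position"],o["t"])
E
python3 st.py d -4 5
```

```text
t 7.70 TX [ 0.09 -0.11  1.07] W [-0.   0.1 -0. ]
f [ 0.09  0.14 -2.48] pos [ 456.34 -102.54  130.28] 7.95
```

Call:
{"name": "drive_tool", "arguments": {"plan": [{"jaw": 1,"tx": 0.1,"ty": -0.1,"tz": 0.3,"wx": 0,"wy": 0,"wz": 0},{"jaw": 1,"tx": 0.1,"ty": -0.1,"tz": 0.6,"wx": 0,"wy": 0,"wz": 0},{"jaw": 1,"tx": 0.1,"ty": -0.1,"tz": 0.8,"wx": 0,"wy": 0,"wz": 0},{"jaw": 1,"tx": 0.1,"ty": -0.1,"tz": 1,"wx": 0,"wy": 0,"wz": 0},{"jaw": 1,"tx": 0.1,"ty": -0.1,"tz": 1.1,"wx": 0,"wy": 0,"wz": 0},{"jaw": 1,"tx": 0.1,"ty": -0.1,"tz": 1.1,"wx": 0,"wy": 0,"wz": 0}]}}

```text
t: 8.55
position: [455.5, -103.8, 119.0]
ee_rot: [-0.387, 3.115, -0.001]
ft_force: [-0.3, -1.8, 1.1]
width: 0.465
grip_force: 61.7
```

```bash
python3 st.py d -4 5
```

```text
t 8.55 TX [-0.02  0.   -0.04] W [-0.1  0.1 -0. ]
f [-0.01 -1.53  0.48] pos [ 455.5  -103.72  119.1 ] 8.8
```

The force rose 3.0 N, which puts the foot about 4.5 mm in. I'll hold for a second, then lift gently.

Call:
{"name": "drive_tool", "arguments": {"plan": [{"jaw": 1,"tx": 0,"ty": 0,"tz": 0,"wx": 0,"wy": 0,"wz": 0},{"jaw": 1,"tx": 0,"ty": 0,"tz": 0,"wx": 0,"wy": 0,"wz": 0},{"jaw": 1,"tx": 0,"ty": 0,"tz": 0,"wx": 0,"wy": 0,"wz": 0},{"jaw": 1,"tx": 0,"ty": 0,"tz": 0,"wx": 0,"wy": 0,"wz": 0},{"jaw": 1,"tx": 0,"ty": 0,"tz": 0,"wx": 0,"wy": 0,"wz": 0},{"jaw": 1,"tx": 0,"ty": 0,"tz": 0,"wx": 0,"wy": 0,"wz": 0},{"jaw": 1,"tx": 0,"ty": 0,"tz": 0,"wx": 0,"wy": 0,"wz": 0}]}}

```text
t: 9.5
position: [455.5, -103.7, 119.0]
ee_rot: [-0.387, 3.115, -0.001]
ft_force: [0.8, -2.6, 1.1]
width: 0.458
grip_force: 61.8
```

Call:
{"name": "drive_tool", "arguments": {"plan": [{"jaw": 1,"tx": 0,"ty": 0,"tz": -0.4,"wx": 0,"wy": 0,"wz": 0},{"jaw": 1,"tx": 0,"ty": 0,"tz": -0.8,"wx": 0,"wy": 0,"wz": 0},{"jaw": 1,"tx": 0,"ty": 0,"tz": -2,"wx": 0,"wy": 0,"wz": 0},{"jaw": 1,"tx": 0,"ty": 0,"tz": -4,"wx": 0,"wy": 0,"wz": 0},{"jaw": 1,"tx": 0,"ty": 0,"tz": -6,"wx": 0,"wy": 0,"wz": 0},{"jaw": 1,"tx": 0,"ty": 0,"tz": -8,"wx": 0,"wy": 0,"wz": 0},{"jaw": 1,"tx": 0,"ty": 0,"tz": -9,"wx": 0,"wy": 0,"wz": 0},{"jaw": 1,"tx": 0,"ty": 0,"tz": -9,"wx": 0,"wy": 0,"wz": 0}]}}

```text
t: 10.3
position: [455.9, -103.7, 210.4]
ee_rot: [-0.387, 3.113, -0.002]
ft_force: [0.8, -0.5, -2.3]
width: 0.459
grip_force: 61.6
```

```bash
python3 st.py y 40 3
```

```text
t 10.30 TX [-11.91 -15.2    0.97] W [-0.1  0.2 -0. ]
f [-0.67  0.52 -2.4 ] pos [ 454.81 -103.53  208.19] 10.45
```

Call:
{"name": "drive_tool", "arguments": {"plan": [{"jaw": 1,"tx": -1.2,"ty": -1.5,"tz": 0,"wx": 0,"wy": 0,"wz": 0},{"jaw": 1,"tx": -3,"ty": -3.8,"tz": 0,"wx": 0,"wy": 0,"wz": 0},{"jaw": 1,"tx": -5,"ty": -6.4,"tz": 0,"wx": 0,"wy": 0,"wz": 0},{"jaw": 1,"tx": -7,"ty": -9,"tz": 0,"wx": 0,"wy": 0.1,"wz": 0},{"jaw": 1,"tx": -9,"ty": -11.5,"tz": 0,"wx": -0.1,"wy": 0.2,"wz": 0},{"jaw": 1,"tx": -10.8,"ty": -13.7,"tz": 0.4,"wx": -0.1,"wy": 0.2,"wz": 0},{"jaw": 1,"tx": -11.7,"ty": -14.9,"tz": 0.7,"wx": -0.1,"wy": 0.2,"wz": 0},{"jaw": 1,"tx": -12,"ty": -15.2,"tz": 0.8,"wx": -0.1,"wy": 0.2,"wz": 0},{"jaw": 1,"tx": -12,"ty": -15.2,"tz": 0.8,"wx": -0.1,"wy": 0.2,"wz": 0},{"jaw": 1,"tx": -12,"ty": -15.2,"tz": 0.8,"wx": -0.1,"wy": 0.2,"wz": 0}]}}

```text
t: 11.45
position: [608.2, -221.1, 201.2]
ee_rot: [0.387, -3.116, -0.002]
ft_force: [0.1, 0.6, -2.5]
width: 0.462
grip_force: 61.6
```

```bash
python3 st.py y 8 4; python3 - <<'E'
from h import *
o=r.get_obs(); T=R.from_rotvec(o["ee_rot"]); F=o["position"]+T.apply([0,0,H+14]); b=r.snapshot("scene"); p=proj(b,[F,YEL]); x,y=(p[0]-40).astype(int); print(F,(p-[x,y])*6)
cv2.imwrite("pics/c5.png",cv2.resize(b["img"][y:y+80,x:x+80],(480,480),interpolation=cv2.INTER_CUBIC))
E
```

```text
t 11.45 TX [-0.02 -0.1   3.18] W [ 0.1 -0.1 -0. ]
f [-0.03 -0.32 -2.52] pos [ 608.52 -221.31  201.87] 11.65
[ 608.41504651 -221.25107812  100.46764978] [[242.16034148 240.88395886]
 [255.71147632 295.07729095]]
```

View pics/c5.png

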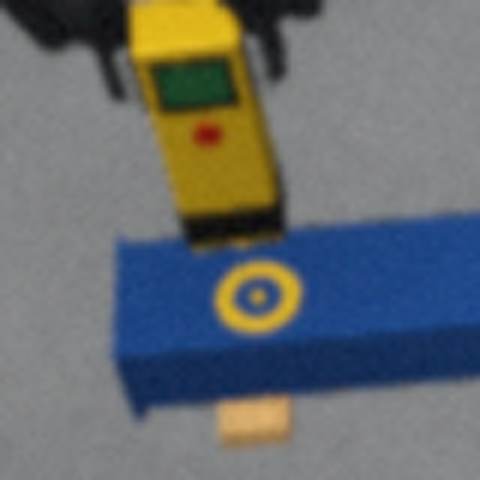

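The tip is at (243,246), against (242,241) predicted, and the ring is at (258,297), so the two agree. I'll descend and press.

Call:
{"name": "drive_tool", "arguments": {"plan": [{"jaw": 1,"tx": 0,"ty": -0.1,"tz": 0.8,"wx": 0,"wy": 0,"wz": 0},{"jaw": 1,"tx": 0,"ty": -0.1,"tz": 1.8,"wx": 0,"wy": 0,"wz": 0},{"jaw": 1,"tx": 0,"ty": -0.1,"tz": 2.8,"wx": 0,"wy": 0,"wz": 0},{"jaw": 1,"tx": 0,"ty": -0.1,"tz": 3.4,"wx": 0,"wy": 0,"wz": 0},{"jaw": 1,"tx": 0,"ty": -0.1,"tz": 3.7,"wx": 0,"wy": 0,"wz": 0},{"jaw": 1,"tx": 0,"ty": -0.1,"tz": 4,"wx": 0,"wy": 0,"wz": 0},{"jaw": 1,"tx": 0,"ty": -0.1,"tz": 4.2,"wx": 0,"wy": 0,"wz": 0},{"jaw": 1,"tx": 0,"ty": -0.1,"tz": 4.4,"wx": 0,"wy": 0,"wz": 0},{"jaw": 1,"tx": 0,"ty": -0.1,"tz": 4.4,"wx": 0,"wy": 0,"wz": 0}]}}

```text
t: 12.6
position: [609.0, -222.6, 157.4]
ee_rot: [0.387, -3.116, -0.001]
ft_force: [-1.8, 1.1, 0.8]
width: 0.459
grip_force: 61.9
```

```bash
python3 st.py y -4.5 5
```

```text
t 12.60 TX [0.02 0.07 0.05] W [ 0.1 -0.1 -0. ]
f [-1.46  0.65  0.66] pos [ 609.02 -222.64  157.55] 12.85
```

Call:
{"name": "drive_tool", "arguments": {"plan": [{"jaw": 1,"tx": 0,"ty": 0,"tz": 0,"wx": 0,"wy": 0,"wz": 0},{"jaw": 1,"tx": 0,"ty": 0,"tz": 0,"wx": 0,"wy": 0,"wz": 0},{"jaw": 1,"tx": 0,"ty": 0,"tz": 0,"wx": 0,"wy": 0,"wz": 0},{"jaw": 1,"tx": 0,"ty": 0,"tz": 0,"wx": 0,"wy": 0,"wz": 0},{"jaw": 1,"tx": 0,"ty": 0,"tz": 0,"wx": 0,"wy": 0,"wz": 0},{"jaw": 1,"tx": 0,"ty": 0,"tz": 0,"wx": 0,"wy": 0,"wz": 0},{"jaw": 1,"tx": 0,"ty": 0,"tz": 0,"wx": 0,"wy": 0,"wz": 0}]}}

```text
t: 13.55
position: [609.0, -222.7, 157.3]
ee_rot: [0.387, -3.116, -0.001]
ft_force: [-0.6, 0.0, 1.0]
width: 0.462
grip_force: 61.9
```

Call:
{"name": "drive_tool", "arguments": {"plan": [{"jaw": 1,"tx": 0,"ty": 0,"tz": -0.4,"wx": 0,"wy": 0,"wz": 0},{"jaw": 1,"tx": 0,"ty": 0,"tz": -0.8,"wx": 0,"wy": 0,"wz": 0},{"jaw": 1,"tx": 0,"ty": 0,"tz": -1.6,"wx": 0,"wy": 0,"wz": 0},{"jaw": 1,"tx": 0,"ty": 0,"tz": -2.6,"wx": 0,"wy": 0,"wz": 0},{"jaw": 1,"tx": 0,"ty": 0,"tz": -3.6,"wx": 0,"wy": 0,"wz": 0},{"jaw": 1,"tx": 0,"ty": 0,"tz": -4,"wx": 0,"wy": 0,"wz": 0},{"jaw": 1,"tx": 0,"ty": 0,"tz": -4,"wx": 0,"wy": 0,"wz": 0}]}}

```text
t: 14.25
position: [609.4, -222.8, 198.3]
ee_rot: [0.387, -3.117, -0.0]
ft_force: [-0.3, -0.3, -2.0]
width: 0.464
grip_force: 61.8
```

```bash
python3 st.py w 35 2
```

```text
t 14.25 TX [ 0.16 13.72  0.19] W [ 0. -0. -0.]
f [ 0.24  0.73 -3.1 ] pos [ 608.99 -222.66  197.16] 14.35
```

Call:
{"name": "drive_tool", "arguments": {"plan": [{"jaw": 1,"tx": 0,"ty": 1.5,"tz": 0,"wx": 0,"wy": 0,"wz": 0},{"jaw": 1,"tx": 0,"ty": 4,"tz": 0,"wx": 0,"wy": 0,"wz": 0},{"jaw": 1,"tx": 0.1,"ty": 7,"tz": 0,"wx": 0,"wy": 0,"wz": 0},{"jaw": 1,"tx": 0.1,"ty": 10,"tz": 0,"wx": 0,"wy": 0,"wz": 0},{"jaw": 1,"tx": 0.1,"ty": 12.5,"tz": 0,"wx": 0,"wy": 0,"wz": 0},{"jaw": 1,"tx": 0.1,"ty": 13.5,"tz": 0.1,"wx": 0,"wy": 0,"wz": 0},{"jaw": 1,"tx": 0.1,"ty": 13.7,"tz": 0.1,"wx": 0,"wy": 0,"wz": 0},{"jaw": 1,"tx": 0.1,"ty": 13.7,"tz": 0.1,"wx": 0,"wy": 0,"wz": 0},{"jaw": 1,"tx": 0.1,"ty": 13.7,"tz": 0.1,"wx": 0,"wy": 0,"wz": 0}]}}

```text
t: 15.25
position: [574.7, -91.0, 196.3]
ee_rot: [0.386, -3.116, -0.001]
ft_force: [0.3, 0.1, -2.9]
width: 0.462
grip_force: 61.6
```

```bash
python3 st.py w -4.5 4
```

```text
t 15.25 TX [0.01 0.08 3.94] W [ 0.1 -0.1 -0.1]
f [ 0.14  0.37 -2.25] pos [574.63 -90.7  196.36] 15.45
```

Call:
{"name": "drive_tool", "arguments": {"plan": [{"jaw": 1,"tx": 0,"ty": 0,"tz": 0.8,"wx": 0,"wy": 0,"wz": 0},{"jaw": 1,"tx": 0,"ty": 0,"tz": 1.8,"wx": 0,"wy": 0,"wz": 0},{"jaw": 1,"tx": 0,"ty": 0,"tz": 2.6,"wx": 0,"wy": 0,"wz": 0},{"jaw": 1,"tx": 0,"ty": 0,"tz": 3,"wx": 0,"wy": 0,"wz": 0},{"jaw": 1,"tx": 0,"ty": 0,"tz": 3.3,"wx": 0,"wy": 0,"wz": 0},{"jaw": 1,"tx": 0,"ty": 0,"tz": 3.5,"wx": 0,"wy": 0,"wz": 0},{"jaw": 1,"tx": 0,"ty": 0,"tz": 3.7,"wx": 0,"wy": 0,"wz": 0},{"jaw": 1,"tx": 0,"ty": 0,"tz": 3.9,"wx": 0,"wy": 0,"wz": 0},{"jaw": 1,"tx": 0,"ty": 0,"tz": 3.9,"wx": 0,"wy": 0,"wz": 0}]}}

```text
t: 16.35
position: [574.5, -90.0, 157.5]
ee_rot: [0.387, -3.116, -0.001]
ft_force: [-1.2, 0.8, -0.0]
width: 0.46
grip_force: 61.8
```

```bash
python3 st.py w -4.5 5
```

```text
t 16.35 TX [ 0.03 -0.01  0.06] W [ 0.1 -0.1 -0. ]
f [-0.79  0.48  0.42] pos [574.57 -90.06 157.66] 16.6
```

Call:
{"name": "drive_tool", "arguments": {"plan": [{"jaw": 1,"tx": 0,"ty": 0,"tz": 0,"wx": 0,"wy": 0,"wz": 0},{"jaw": 1,"tx": 0,"ty": 0,"tz": 0,"wx": 0,"wy": 0,"wz": 0},{"jaw": 1,"tx": 0,"ty": 0,"tz": 0,"wx": 0,"wy": 0,"wz": 0},{"jaw": 1,"tx": 0,"ty": 0,"tz": 0,"wx": 0,"wy": 0,"wz": 0},{"jaw": 1,"tx": 0,"ty": 0,"tz": 0,"wx": 0,"wy": 0,"wz": 0},{"jaw": 1,"tx": 0,"ty": 0,"tz": 0,"wx": 0,"wy": 0,"wz": 0},{"jaw": 1,"tx": 0,"ty": 0,"tz": 0,"wx": 0,"wy": 0,"wz": 0}]}}

```text
t: 17.3
position: [574.5, -90.1, 157.5]
ee_rot: [0.387, -3.116, -0.001]
ft_force: [-1.1, -0.2, 0.1]
width: 0.461
grip_force: 61.8
```

Call:
{"name": "drive_tool", "arguments": {"plan": [{"jaw": 1,"tx": 0,"ty": 0,"tz": -0.4,"wx": 0,"wy": 0,"wz": 0},{"jaw": 1,"tx": 0,"ty": 0,"tz": -0.8,"wx": 0,"wy": 0,"wz": 0},{"jaw": 1,"tx": 0,"ty": 0,"tz": -2,"wx": 0,"wy": 0,"wz": 0},{"jaw": 1,"tx": 0,"ty": 0,"tz": -4,"wx": 0,"wy": 0,"wz": 0},{"jaw": 1,"tx": 0,"ty": 0,"tz": -6,"wx": 0,"wy": 0,"wz": 0},{"jaw": 1,"tx": 0,"ty": 0,"tz": -8,"wx": 0,"wy": 0,"wz": 0},{"jaw": 1,"tx": 0,"ty": 0,"tz": -9,"wx": 0,"wy": 0,"wz": 0},{"jaw": 1,"tx": 0,"ty": 0,"tz": -9,"wx": 0,"wy": 0,"wz": 0}]}}

```text
t: 18.1
position: [575.3, -90.2, 249.1]
ee_rot: [-0.387, 3.117, 0.0]
ft_force: [0.4, 0.1, -3.4]
width: 0.464
grip_force: 61.7
```

```bash
cat >> h.py <<'E'
GP=np.array([472.4,191.3,140.2]); GR=R.from_rotvec([-0.349,2.771,0.057])  # measured pose at the grasp
def back(b,f=0): move(GP+GR.apply([-f,0,-b]),GR)  # b mm back along the axis, f mm ahead (cradle +x)
E
python3 -c "
from h import *
print(GR.as_matrix().round(2)); back(100,6); print(r.get_obs()['position'])"
```

```text
[[-0.91 -0.25  0.33]
 [-0.23  0.97  0.08]
 [-0.34 -0.   -0.94]]
t 18.10 TX [ 5.96 29.84  1.29] W [  0.2 -20.   -0.2]
[575.28053457 -90.21059777 249.05244256]
```

Call:
{"name": "drive_tool", "arguments": {"plan": [{"jaw": 1,"tx": 0.3,"ty": 1.5,"tz": 0,"wx": 0,"wy": -1,"wz": 0},{"jaw": 1,"tx": 0.8,"ty": 4,"tz": 0,"wx": 0,"wy": -3,"wz": 0},{"jaw": 1,"tx": 1.5,"ty": 7.5,"tz": 0,"wx": 0,"wy": -5,"wz": 0},{"jaw": 1,"tx": 2.3,"ty": 11.5,"tz": 0,"wx": 0,"wy": -8,"wz": 0},{"jaw": 1,"tx": 3.1,"ty": 15.5,"tz": 0,"wx": 0,"wy": -11,"wz": 0},{"jaw": 1,"tx": 3.9,"ty": 19.5,"tz": 0,"wx": 0,"wy": -14,"wz": 0},{"jaw": 1,"tx": 4.7,"ty": 23.5,"tz": 0.3,"wx": 0.1,"wy": -16,"wz": -0.1},{"jaw": 1,"tx": 5.4,"ty": 27,"tz": 0.8,"wx": 0.2,"wy": -18,"wz": -0.2},{"jaw": 1,"tx": 5.8,"ty": 29,"tz": 1.1,"wx": 0.2,"wy": -19.5,"wz": -0.2},{"jaw": 1,"tx": 6,"ty": 29.8,"tz": 1.3,"wx": 0.2,"wy": -20,"wz": -0.2}]}}

```text
t: 19.1
position: [441.7, 185.3, 233.8]
ee_rot: [-0.352, 2.774, 0.058]
ft_force: [-0.3, -0.2, -2.7]
width: 0.461
grip_force: 61.6
```

```bash
python3 - <<'E'
from h import *
back(100,6); back(20,4)
g=[]
b=r.snapshot("scene"); a=r.snapshot("top"); back(20,4); print(r.get_obs()["ft_force"])
g=[cv2.resize(s["img"][y:y+100,x:x+100],(400,400),interpolation=cv2.INTER_CUBIC) for s,x,y in((a,130,200),(b,310,120))]
cv2.imwrite("pics/c6.png",np.hstack(g))
E
```

```text
t 19.10 TX [-0.32 -0.15 -0.14] W [ 0.1 -0.2  0.1]
t 19.10 TX [-0.14 -0.16  7.86] W [ 0.1 -0.2  0.1]
t 19.20 TX [-0.08 -0.05  7.87] W [ 0.  -0.2  0.1]
[-0.18679616  0.5781756  -3.21315231]
```

View pics/c6.png

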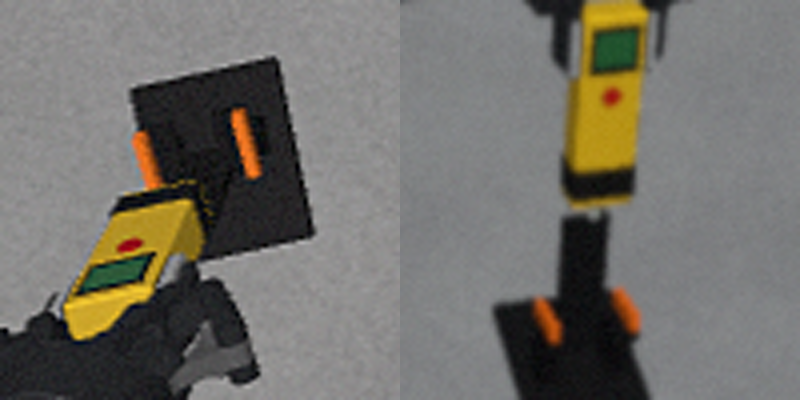

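The gauge is held square above the cradle, with its underside at scene crop (600,200), above the backrest top at (585,218). I'll descend along the axis, kept about 4 mm clear of the backrest.

Call:
{"name": "drive_tool", "arguments": {"plan": [{"jaw": 1,"tx": -0.2,"ty": 0,"tz": 0.5,"wx": 0,"wy": -0.2,"wz": 0},{"jaw": 1,"tx": -0.2,"ty": 0,"tz": 1.5,"wx": 0,"wy": -0.2,"wz": 0},{"jaw": 1,"tx": -0.1,"ty": 0,"tz": 2.5,"wx": 0,"wy": -0.2,"wz": 0},{"jaw": 1,"tx": -0.1,"ty": 0,"tz": 3.5,"wx": 0,"wy": -0.2,"wz": 0},{"jaw": 1,"tx": -0.1,"ty": 0,"tz": 4.5,"wx": 0,"wy": -0.2,"wz": 0},{"jaw": 1,"tx": -0.1,"ty": 0,"tz": 5.5,"wx": 0,"wy": -0.2,"wz": 0},{"jaw": 1,"tx": -0.1,"ty": 0,"tz": 6.5,"wx": 0,"wy": -0.2,"wz": 0},{"jaw": 1,"tx": -0.1,"ty": 0,"tz": 7.4,"wx": 0,"wy": -0.2,"wz": 0},{"jaw": 1,"tx": -0.1,"ty": 0,"tz": 7.9,"wx": 0,"wy": -0.2,"wz": 0},{"jaw": 1,"tx": -0.1,"ty": 0,"tz": 7.9,"wx": 0,"wy": -0.2,"wz": 0}]}}

```text
t: 20.2
position: [470.4, 190.8, 160.2]
ee_rot: [-0.349, 2.771, 0.057]
ft_force: [-0.0, 0.4, -2.1]
width: 0.461
grip_force: 61.6
```

```bash
python3 -c "
from h import *
back(3,3);back(0,0); print(r.get_obs()['ft_force'])"
```

```text
t 20.20 TX [0.19 0.01 1.65] W [ 0. -0. -0.]
t 20.20 TX [0.49 0.01 1.95] W [ 0. -0. -0.]
[-0.0139467   0.41413991 -2.12849497]
```

Call:
{"name": "drive_tool", "arguments": {"plan": [{"jaw": 1,"tx": 0.1,"ty": 0,"tz": 0.4,"wx": 0,"wy": 0,"wz": 0},{"jaw": 1,"tx": 0.2,"ty": 0,"tz": 0.8,"wx": 0,"wy": 0,"wz": 0},{"jaw": 1,"tx": 0.25,"ty": 0,"tz": 1.2,"wx": 0,"wy": 0,"wz": 0},{"jaw": 1,"tx": 0.3,"ty": 0,"tz": 1.5,"wx": 0,"wy": 0,"wz": 0},{"jaw": 1,"tx": 0.35,"ty": 0,"tz": 1.7,"wx": 0,"wy": 0,"wz": 0},{"jaw": 1,"tx": 0.45,"ty": 0,"tz": 1.9,"wx": 0,"wy": 0,"wz": 0},{"jaw": 1,"tx": 0.45,"ty": 0,"tz": 1.9,"wx": 0,"wy": 0,"wz": 0}]}}

```text
t: 20.9
position: [472.6, 191.3, 141.3]
ee_rot: [-0.349, 2.771, 0.057]
ft_force: [-0.9, 0.2, -1.8]
width: 0.461
grip_force: 61.6
```

```bash
python3 - <<'E'
from h import *
f=[]
for i in range(4): r.snapshot("top"); f.append(r.get_obs()['ft_force'])
print(np.mean(f,0)); back(0,0)
E
```

```text
[ 0.08461181  0.07873429 -2.71609491]
t 21.10 TX [0.1  0.   0.13] W [ 0.   0.1 -0. ]
```

Call:
{"name": "drive_tool", "arguments": {"plan": [{"jaw": 1,"tx": 0.05,"ty": 0,"tz": 0.1,"wx": 0,"wy": 0,"wz": 0},{"jaw": 1,"tx": 0.1,"ty": 0,"tz": 0.15,"wx": 0,"wy": 0,"wz": 0},{"jaw": 1,"tx": 0.1,"ty": 0,"tz": 0.15,"wx": 0,"wy": 0,"wz": 0},{"jaw": 1,"tx": 0.1,"ty": 0,"tz": 0.15,"wx": 0,"wy": 0,"wz": 0}]}}

```text
t: 21.5
position: [472.8, 191.4, 140.3]
ee_rot: [-0.348, 2.769, 0.058]
ft_force: [-1.9, -1.4, 5.1]
width: 0.462
grip_force: 62.4
```

```bash
python3 - <<'E'
from h import *
f=[]
for i in range(4): r.snapshot("top"); f.append(r.get_obs()['ft_force'])
print(np.mean(f,0)); back(0,0)
E
```

```text
[-2.67842685 -1.56703598  5.71046604]
t 21.70 TX [ 0.04  0.   -0.  ] W [ 0.   0.1 -0. ]
```

The contact force is the same as at the original seating. I'll release gradually.

Call:
{"name": "drive_tool", "arguments": {"plan": [{"jaw": 0.52,"tx": 0,"ty": 0,"tz": 0,"wx": 0,"wy": 0,"wz": 0},{"jaw": 0.48,"tx": 0,"ty": 0,"tz": 0,"wx": 0,"wy": 0,"wz": 0},{"jaw": 0.44,"tx": 0,"ty": 0,"tz": 0,"wx": 0,"wy": 0,"wz": 0},{"jaw": 0.4,"tx": 0,"ty": 0,"tz": 0,"wx": 0,"wy": 0,"wz": 0},{"jaw": 0.3,"tx": 0,"ty": 0,"tz": 0,"wx": 0,"wy": 0,"wz": 0},{"jaw": 0.2,"tx": 0,"ty": 0,"tz": 0,"wx": 0,"wy": 0,"wz": 0},{"jaw": 0.1,"tx": 0,"ty": 0,"tz": 0,"wx": 0,"wy": 0,"wz": 0},{"jaw": 0,"tx": 0,"ty": 0,"tz": 0,"wx": 0,"wy": 0,"wz": 0},{"jaw": 0,"tx": 0,"ty": 0,"tz": 0,"wx": 0,"wy": 0,"wz": 0},{"jaw": 0,"tx": 0,"ty": 0,"tz": 0,"wx": 0,"wy": 0,"wz": 0}], "force": 20}}

```text
t: 22.7
position: [472.4, 191.3, 139.8]
ee_rot: [-0.349, 2.77, 0.058]
ft_force: [0.3, -0.4, 0.4]
width: 1.001
grip_force: 0.0
```

Call:
{"name": "drive_tool", "arguments": {"plan": [{"jaw": 0,"tx": 0,"ty": 0,"tz": -1,"wx": 0,"wy": 0,"wz": 0},{"jaw": 0,"tx": 0,"ty": 0,"tz": -2.5,"wx": 0,"wy": 0,"wz": 0},{"jaw": 0,"tx": 0,"ty": 0,"tz": -4,"wx": 0,"wy": 0,"wz": 0},{"jaw": 0,"tx": 0,"ty": 0,"tz": -6,"wx": 0,"wy": 0,"wz": 0},{"jaw": 0,"tx": 0,"ty": 0,"tz": -8,"wx": 0,"wy": 0,"wz": 0},{"jaw": 0,"tx": 0,"ty": 0,"tz": -10,"wx": 0,"wy": 0,"wz": 0},{"jaw": 0,"tx": 0,"ty": 0,"tz": -12,"wx": 0,"wy": 0,"wz": 0},{"jaw": 0,"tx": 0,"ty": 0,"tz": -13,"wx": 0,"wy": 0,"wz": 0},{"jaw": 0,"tx": 0,"ty": 0,"tz": -13,"wx": 0,"wy": 0,"wz": 0},{"jaw": 0,"tx": 0,"ty": 0,"tz": -13,"wx": 0,"wy": 0,"wz": 0}]}}

```text
t: 23.7
position: [429.0, 180.5, 261.5]
ee_rot: [-0.349, 2.77, 0.058]
ft_force: [-0.1, -0.3, 0.2]
width: 0.998
grip_force: 0.0
```

```bash
python3 - <<'E'
from h import *
b=r.snapshot("scene"); a=r.snapshot("top"); o=r.get_obs(); print(o["ft_force"],o["t"],o["position"])
g=[cv2.resize(s["img"][y:y+100,x:x+100],(400,400),interpolation=cv2.INTER_CUBIC) for s,x,y in((a,130,200),(b,310,120))]
cv2.imwrite("pics/c7.png",np.hstack(g))
E
```

```text
[-0.69449879 -0.00779552 -0.48133084] 23.8 [428.7623938  180.4053403  260.87270587]
```

View pics/c7.png

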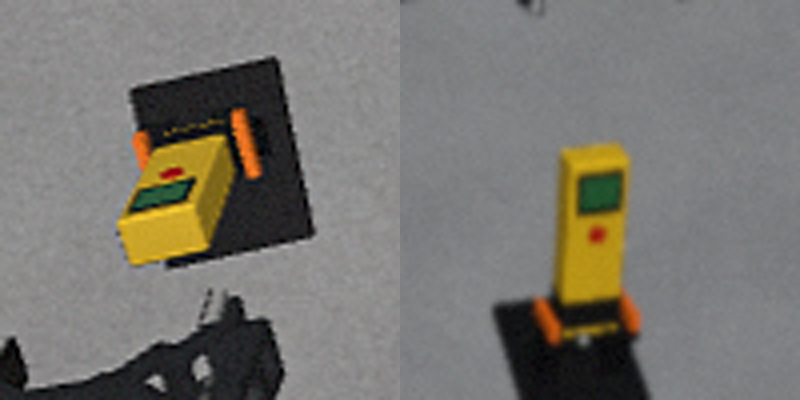

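The gauge sits just as it did at the start, with its top at (595,150) and its base between the cheeks at (547,320) and (630,312). The gripper is clear of it.

```bash
python3 -c "
from plant import r
print(r.hand_in())"
```

```text
the job is handed in; nothing more can be done
None
```

The job is handed in at about 24 s: readings were taken on the zero disc, then the yellow ring, then the white ring (foot pressed in roughly 4–5 mm, going by the measured force, for about a second each), and the gauge is back in its cradle, released, with nothing else touched.

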